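Fit the amber screen to the sample viewer

ROBOT

A 6-joint arm with a two-finger parallel gripper is mounted at the origin on the work surface. World frame = base frame: x ahead of the robot, y to its left, z up, the work surface at z = 0. Lengths are in mm, angles in degrees, forces in N, time in s.
With the tool pointing down it reaches from about 350 to 850 mm from the base axis. Payload 8.1 kg.
Tool frame: the origin (TCP) lies between the finger pads; the fingertips stand 11 mm ahead of it and the grasp point (between the pads) lies 8 mm behind it; z points along the fingers, y is the line along which they close (so a half turn about z gives the same grasp; the last joint's range is limited). The gripper opens to 85 mm and grips with 20 to 120 N. Pads are 22 mm wide; open, the fingers measure 114 mm over their backs; the gripper's body (76 mm by 85 mm) begins 54 mm behind the grasp point. The pads swing forward as they close: fully open they stand 13 mm farther back than shut.
Start: joints at [-74.164, 7.471, 85.268, -0, 87.261, -4.893], TCP at [212.395, -561.154, 242.292] pointing down, gripper open.
Joint ranges: [-169.43, 169.43], [-51.17, 129.36], [1.28, 143.12], [-76.62, 256.62], [0, 156.53], [-152.29, 152.29]. Speed limits (degrees/s): [136.94, 136.94, 159.86, 180, 180, 180].

INTERFACE

Orientations are given as [roll, pitch, yaw] about the fixed x, y, z axes, in that order (R = Rz(yaw) Ry(pitch) Rx(roll)).
In Python, from bench import r, snapshot, get_calibration gives the robot as it stands.
- The arm moves only by the tool step_arm, never from a script. Its argument "rows" is a list of rows, each a list of 2 entries, a list of its own where there are three numbers: the shift along the tool's x, y, z in mm, then the turn about the tool's z in degrees. In form: [[[tx, ty, tz], yaw], ...]. A call has 1 to 12 rows; each row is the pose to reach, as a shift and turn from the pose commanded when the call began, along the tool's axes at that moment; what a row does not reach only later rows make up. A row lasts 1/10 s, in which the tool goes at most 50 mm and 8.59 degrees, less where a joint would pass 70% of its speed; a pose out of reach is approached as far as the arm can. A call with a gripper value outside its range is refused whole. "fingers" is the opening, from 0 (shut) to 1 (fully open), set as the call begins (left out, the last holds). The fingers move at their own pace and stop on an object; "squeeze" is the grip in N (left out, the last holds). Time passes only in rows, so rows that repeat a pose let the fingers close. It gives the time, the measured TCP pose, the force, the opening and the grip force at its end, in the units of the state.
- r.sense(): the state, without advancing time (a new reading comes with each control period).
- snapshot(name): name is "scene" or "top" or "wrist"; returns the picture (384x512x3 uint8, blue, green, red); there is no depth.
- get_calibration(name): a dict with "fovy" (degrees; the focal length in pixels is half the picture's height over the tangent of half this angle, whatever the lens; pixels are square), "cx", "cy" (the principal point, pixels), "eye" and "orientation" of the camera in the world. Camera axes: x right, y up, looking along -z (the intrinsics and any distortion apply to the point x, -y, -z); pixel columns grow to the right and rows downward; lengths in mm; the calibration is good to about 2 mm. A picture is of the moment at which its call begins: read the wrist's pose just before it. get_calibration takes no time and is no camera call; for the wrist camera it gives the pose at the moment of the call.
- r.hand_in(): hands the job in; it is judged then, once.
The state is a dict: "time": time; "joint_pos": joint angles; "qd": joint speeds; "joint_efforts": joint torques, N m; "tool_pos": TCP position; "tcp_rot": TCP orientation; "ft_force": force on the tool from outside, world axes, zero at the start; "wrist_torque": the same for the moment, N m; "finger_gap": finger opening in mm; "grip_force": force on a finger pad.
Only numpy, scipy, OpenCV 4.12 (cv2) and the standard library are available. Lean on these libraries where they do the work, as an engineer would, in place of code of your own. Each camera call takes 0.05 s, during which the arm holds its last target. There are 200 camera calls.

TASK

Draw the amber panel out of the stack leaning against the white case, without toppling the other two panels, and set it down gently on the sample viewer, tab up, its foot behind the low lip, leaning back against the two posts, square to them and centred, and let it go. Only then switch the lamp on by pushing the blue lever all the way over. Leave the two other panels leaning where they are and do not disturb the oil bottle, stain jar and slide box.

Things in the scene. Friction and masses are not known exactly. Their poses are not given: they have to be found in the camera images.
- amber_panel: Orange acrylic panel 8 thick (own x), 130 wide (y), 120 tall (z), plus a tab 30 wide, 45 tall in the middle of its top edge. Origin: centre of the bottom face; z up the panel, x square to it, away from the case. About 0.17 kg. Leans about 0.47 rad from vertical, top towards the robot, rear, middle or front of three touching panels. Tabs are staggered, so each can be gripped through its thickness.
- clear_panel: Clear panel with a faint pale-blue tint, of the same size, lean and axes as the amber one, but its tab is centred 45 mm to its own +y. To be left leaning.
- smoke_panel: Dark grey panel of the same size, lean and axes as the amber one, but its tab is centred 45 mm to its own -y. To be left leaning.
- case_foot (a point): Middle of the bottom edge of the case's upright face behind the stack. The case is a fixed white box 180 deep, 260 wide, 70 tall, on this point's -x side (nearer the robot); the panels are on its +x side; y along the face, z up. The panels stand on the bare table and rest on the case's top edge, held only by friction.
- viewer: Sample viewer, a fixed white base 12 thick, origin 12 mm straight under point seat, same axes. Two dark posts carry the panel; in front of them a lip 12 tall, 150 long runs along y from x = 23 to 29. Beyond, from x = 47 to 133, lies the blue lamp stage, 22 mm above the base. The lamp lever stands at its +y end.
- seat (a point): Midpoint of the foot line of the viewer's posts, on top of its base. z up, y along the foot line, x from posts to lip. The posts' front faces lie in one plane through x = 0 here, leaning 0.47 rad towards -x; posts 14 wide, at y = +-42, 92 mm up the slope. A panel home stands on the base with its origin at about x = 4, y = 0, z = 2, its axes the seat's turned so that z leans 0.47 rad to -x.
- lamp_lever (a joint): Lamp lever with a blue ball end, on a grey block. 0 = off (leaning 0.5 rad to the seat's -x), 1.0 = fully over (0.5 rad to the seat's +x), lamp on. It starts near 0 and stays where it is left; light to push (about 1 N at the ball).
- lamp_lever_tip (a point): Centre of the blue ball (26 diameter) of the lamp lever. It swings on a 70 mm arc about a level pivot parallel to the seat's y, at x = 0, y = 145, z = 22 mm from the seat. The block under it is 70 (x) by 50 (y), 25 tall on the base.
- oil_bottle: Small amber glass bottle with black cap, 36 diameter, 75 tall, standing on the table beyond the stack. Origin: centre of its underside. Bystander.
- stain_jar: Small clear jar with blue cap, 52 diameter, 50 tall, standing on the table beyond the stack. Origin: centre of its underside. Bystander.
- slide_box: Flat blue and white box of microscope slides, 85 x 100 x 32 tall, on the table between the robot and the viewer. Origin: centre of its underside. Bystander.
There are look-alikes about, which are no part of the job. What is meant by the amber_panel is not purple, and is the larger of those in its own colour. What is shaped like the clear_panel but purple is not meant.

How it is judged (in metres and radians):
On the way, in this order (a step that is already met when the one before it is completed fails the run):
1. the amber panel is drawn out, off the table and clear of the stack, the other two still leaning (distance of amber_panel from where it was at the start of the episode above 0.1 m and height (world z) of amber_panel above 0.025 m and contact force between amber_panel and clear_panel below 0.05 N and contact force between amber_panel and smoke_panel below 0.05 N and angle between clear_panel's own z axis and vertical between 0.3 and 0.68 rad and angle between smoke_panel's own z axis and vertical between 0.3 and 0.68 rad), for 0.1 s.
2. the amber panel stands on the viewer between posts and lip, leaning on the posts, centred, let go (x of amber_panel in the frame of seat between -0.004 and 0.022 m and y of amber_panel in the frame of seat between -0.025 and 0.025 m and z of amber_panel in the frame of seat between -0.003 and 0.007 m and angle between amber_panel's own z axis and vertical between 0.36 and 0.75 rad and angle between the y axis of amber_panel and the y axis of seat, either way round below 0.14 rad and contact force between amber_panel and the fingers below 0.1 N and linear speed of amber_panel below 0.03 m/s), for 0.2 s.
3. then the lamp lever is pushed fully over (value of joint lamp_lever above 0.85 rad), for 0.1 s.
At the end, for the whole second after the job is handed in: Amber panel at rest, released, foot on the viewer base between posts and lip, tab up, tilted 0.36-0.75 rad, centred within 25 mm, square within 0.14 rad; lever past 0.85 rad; clear and smoke panels still lean 0.3-0.68 rad, feet within 30 mm of their start (all of step 2 and value of joint lamp_lever above 0.85 rad and angle between clear_panel's own z axis and vertical between 0.3 and 0.68 rad and angle between smoke_panel's own z axis and vertical between 0.3 and 0.68 rad and distance of each of clear_panel, smoke_panel from where it was at the start of the episode below 0.03 m); the robot touches nothing.
It fails at once if another panel is toppled or pulled away (leans outside 0.2 to 0.8 rad, or its foot moves over 40 mm) (angle between any of clear_panel, smoke_panel's own z axis and vertical above 0.8 rad or angle between any of clear_panel, smoke_panel's own z axis and vertical below 0.2 rad or distance of any of clear_panel, smoke_panel from where it was at the start of the episode above 0.04 m).
It fails at once if the amber panel is dropped onto the viewer (faster than 0.35 m/s within 25 mm of its base) (horizontal distance between amber_panel and seat below 0.06 m and z of amber_panel in the frame of seat below 0.025 m and linear speed of amber_panel above 0.35 m/s).
It fails at once if the oil bottle, stain jar or slide box is moved over 20 mm or tipped (distance of any of oil_bottle, stain_jar, slide_box from where it was at the start of the episode above 0.02 m or angle between any of oil_bottle, stain_jar, slide_box's own z axis and vertical above 0.4 rad).
It also fails if it takes over 54 s, if anything falls off the work surface, if the arm or the gripper's body presses on something with over 40 N, if the wrist force passes 120 N, or if a joint passes its speed limit or range.

## Working session

There is one attempt and no reset: what is moved stays moved. The work goes in short steps, Python scripts to look and compute and a tool call to move; the robot and the scene stay as the last step left them, time stands still between calls to the robot, and variables do not carry over. Pictures are saved under pics/ and viewed, at most 13 in all, crops included, and the job is handed in when it is done.

Besides the shell and the picture viewer there is one more tool, called as name([rows], argument=value, ...), one row to a line, values as JSON. step_arm: Moves the arm, as the interface text tells. Its arguments: {"type":"object","properties":{"rows":{"type":"array"},"fingers":{"type":"number"},"squeeze":{"type":"number"}},"required":["rows"]}

```bash
mkdir -p pics; ls; python3 - <<'E'
from bench import r, snapshot, get_calibration
import cv2,numpy as np
for n in ("scene","top","wrist"):
    c=get_calibration(n); print(n,c)
    cv2.imwrite(f"pics/{n}0.png",snapshot(n))
s=r.sense(); print(s)
a=[cv2.imread(f"pics/{n}0.png") for n in("scene","top")]
E
```

```text
pics
scene {'fovy': 52.25883679341594, 'cx': 258.49632386276687, 'cy': 190.33110319346798, 'eye': array([1091.88712901, -128.89111912,  910.45694833]), 'orientation': array([34.77022191,  0.09620028, 67.23276444])}
top {'fovy': 54.82382018454908, 'cx': 245.94568857205812, 'cy': 191.33627830898513, 'eye': array([ 374.21777013,   64.60134158, 1060.69787913]), 'orientation': array([ 10.71060858,   1.40015938, -89.53452718])}
wrist {'fovy': 63.326084307159704, 'cx': 257.88076801088795, 'cy': 191.2814739474498, 'eye': array([ 291.28415337, -529.62547998,  372.80295085]), 'orientation': array([-1.89332629e+01, -6.34608955e-04, -6.92691981e+01])}
{'time': 0.15, 'joint_pos': array([-7.41633699e+01,  7.50610146e+00,  8.53144686e+01,  5.73552483e-04,
        8.72619592e+01, -4.89248932e+00]), 'qd': array([ 0.00331554, -0.06396612, -0.17075165, -0.0486116 ,  0.03431802,
       -0.00708012]), 'joint_efforts': array([ 2.76570254e-04, -5.70065331e+01, -5.01159346e+01, -1.22632646e-04,
        9.68627399e-03,  6.48670220e-05]), 'tool_pos': array([ 212.28906622, -560.75643846,  241.48025638]), 'tcp_rot': array([-1.79917820e+02, -7.60938063e-03,  2.07290862e+01]), 'ft_force': array([-0.37480501,  0.16888685,  0.17857075]), 'wrist_torque': array([ 0.02036569, -0.01887795,  0.01135386]), 'grip_force': 0.0, 'finger_gap': 85.16444013590053}
```

View pics/scene0.png

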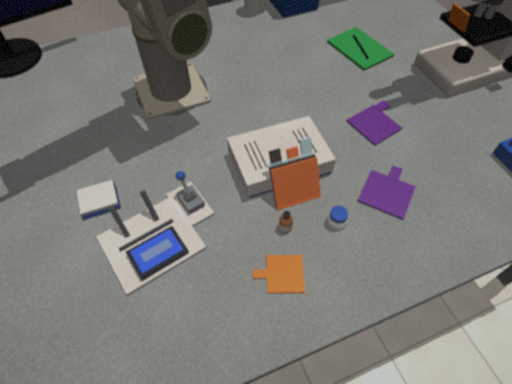

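View pics/top0.png

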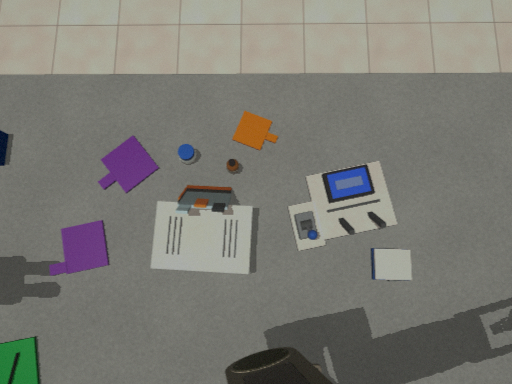

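```bash
python3 - <<'E'
import cv2,numpy as np
a=cv2.imread("pics/scene0.png")[130:245,225:355]; b=cv2.imread("pics/top0.png")[170:285,140:270]
f=lambda i:cv2.resize(i,(520,460),interpolation=cv2.INTER_CUBIC)[:, :400]
cv2.imwrite("pics/c1.png",np.hstack([f(a),f(b)]))
E
```

```text
(no output)
```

View pics/c1.png

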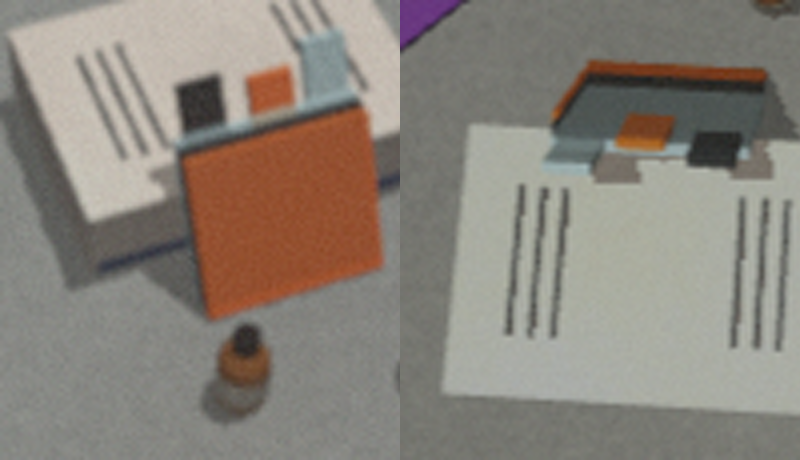

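```bash
cat > h.py <<'E'
from bench import r, snapshot, get_calibration
import cv2,numpy as np
from scipy.spatial.transform import Rotation as Ro
def cam(n):
    c=get_calibration(n); return c, Ro.from_euler('xyz',c['orientation'],degrees=True).as_matrix()
def ray(cr,u,v):
    c,R=cr; f=192/np.tan(np.radians(c['fovy']/2))
    d=R@np.array([(u-c['cx'])/f,-(v-c['cy'])/f,-1]); return c['eye'],d/np.linalg.norm(d)
def onz(cr,p,z):
    e,d=ray(cr,*p); return e+d*(z-e[2])/d[2]
def proj(cr,P):
    c,R=cr; f=192/np.tan(np.radians(c['fovy']/2)); q=R.T@(np.array(P)-c['eye']); return np.array([c['cx']-f*q[0]/q[2],c['cy']+f*q[1]/q[2]])
def tri(c1,p1,c2,p2):
    e1,d1=ray(c1,*p1); e2,d2=ray(c2,*p2)
    t=np.linalg.lstsq(np.c_[d1,-d2],e2-e1,rcond=None)[0]; a=e1+d1*t[0]; b=e2+d2*t[1]
    return (a+b)/2, np.linalg.norm(a-b)
def blobs(img,lo,hi,amin=15,box=None):
    m=cv2.inRange(cv2.cvtColor(img,cv2.COLOR_BGR2HSV),lo,hi)
    if box:
        k=np.zeros_like(m);x0,y0,x1,y1=box;k[y0:y1,x0:x1]=m[y0:y1,x0:x1];m=k
    cs=[c for c in cv2.findContours(m,cv2.RETR_EXTERNAL,cv2.CHAIN_APPROX_NONE)[0] if cv2.contourArea(c)>=amin]
    return sorted(cs,key=cv2.contourArea,reverse=True)
def cen(c):
    M=cv2.moments(c); return (M['m10']/M['m00'],M['m01']/M['m00'])
E
python3 - <<'E'
from h import *
np.set_printoptions(precision=1,suppress=True)
S,T=cam("scene"),cam("top"); a,b=cv2.imread("pics/scene0.png"),cv2.imread("pics/top0.png")
BL=((105,150,60),(125,255,255)); OR=((4,130,90),(18,255,255))
for n,i,box in(("s",a,(80,160,220,290)),("t",b,(280,150,400,255))):
    for c in blobs(i,*BL,8,box): print(n,"blue",cen(c),cv2.contourArea(c),cv2.minAreaRect(c))
for n,i,box in(("s",a,(225,130,355,210)),("t",b,(170,175,245,225))):
    for c in blobs(i,*OR,8,box): print(n,"or",cen(c),cv2.contourArea(c),cv2.boxPoints(cv2.minAreaRect(c)).tolist())
E
```

```text
s blue (155.74766214177978, 250.42141779788835) 1105.0 ((155.99232482910156, 250.36155700683594), (25.179048538208008, 47.25722885131836), 60.255123138427734)
s blue (179.475, 174.525) 20.0 ((179.57998657226562, 174.55999755859375), (4.800000190734863, 5.800000190734863), 36.869895935058594)
t blue (348.52412280701753, 182.46875) 912.0 ((348.5877990722656, 182.40975952148438), (24.794279098510742, 39.950218200683594), 77.90524291992188)
t blue (312.078431372549, 234.40392156862742) 42.5 ((312.25, 234.25), (7.77817440032959, 7.071067810058594), 45.0)
s or (295.60350288801936, 182.3290478852245) 1789.0 [[265.97918701171875, 170.21438598632812], [315.0927734375, 155.88958740234375], [326.46075439453125, 194.86557006835938], [277.34716796875, 209.19036865234375]]
s or (292.18140589569157, 152.0249433106576) 73.5 [[286.0, 149.00001525878906], [296.11767578125, 146.47059631347656], [298.2353515625, 154.94117736816406], [288.11767578125, 157.47059631347656]]
t or (206.72316384180792, 187.74011299435028) 88.5 [[175.91558837890625, 187.36947631835938], [228.0673828125, 177.14364624023438], [230.37762451171875, 188.92596435546875], [178.225830078125, 199.15179443359375]]
t or (200.5982905982906, 202.47008547008545) 78.0 [[194.0, 206.0], [194.0, 198.0], [207.0, 198.0], [207.0, 206.0]]
```

```bash
python3 - <<'E'
from h import *
np.set_printoptions(precision=1,suppress=True)
S,T=cam("scene"),cam("top"); a,b=cv2.imread("pics/scene0.png"),cv2.imread("pics/top0.png")
st=tri(S,(155.75,250.4),T,(348.5,182.45)); ba=tri(S,(179.5,174.5),T,(312.1,234.4)); print("stage",st,"ball",ba)
d=(ba[0]-st[0])[:2]; yaw=np.arctan2(d[1],d[0])-np.arctan2(145,-123.6)
print("len",np.hypot(*d),"yaw",np.degrees(yaw))
R=np.array([[np.cos(yaw),-np.sin(yaw)],[np.sin(yaw),np.cos(yaw)]])
print("seat",st[0][:2]-R@[90,0], ba[0][:2]-R@[-33.6,145])
print("tab",tri(S,(292.2,152),T,(200.6,202.5)))
m=blobs(a,(4,130,90),(18,255,255),500,(225,130,355,210))
m=blobs(a,(4,130,90),(18,255,255),500,(225,130,355,230))[0]
q=cv2.approxPolyDP(m,6,True)[:,0]; print("face",q.tolist())
for p in q: print(p,onz(S,p,0),onz(S,p,107), proj(T,onz(S,p,0)),proj(T,onz(S,p,107)))
# case corners top z=70 from top view
w=cv2.inRange(cv2.cvtColor(b,cv2.COLOR_BGR2HSV),(0,0,150),(180,45,255)); w[:, :140]=0; w[:,270:]=0; w[:190]=0;w[285:]=0
c=max(cv2.findContours(w,0,1)[0],key=cv2.contourArea); bx=cv2.boxPoints(cv2.minAreaRect(c))
for p in cv2.approxPolyDP(c,8,True)[:,0]: print("case",p,onz(T,p,70))
E
```

```text
stage (array([ 595.7, -198.4,   29.7]), np.float64(0.31308877541904295)) ball (array([443.9, -82. ,  96.4]), np.float64(0.49709034650321093))
len 191.29383637077402 yaw 12.066618869603698
seat [ 507.7 -217.2] [ 507.1 -216.8]
tab (array([519.6, 203.6, 138. ]), np.float64(0.9383781137414453))
face [[315, 157], [271, 169], [278, 209], [319, 196]]
[315 157] [461.9 318.2   0. ] [535.9 265.7 107. ] [167.  229.6] [178.8 198.1]
[271 169] [452.3 177.8   0. ] [527.4 141.8 107. ] [215.7 233.3] [225.8 201.4]
[278 209] [586.6 139.5  -0. ] [646.  107.9 107. ] [229.8 187.3] [239.3 157.6]
[319 196] [592.1 263.1   0. ] [650.8 217.  107. ] [187.8 185.3] [198.6 155.8]
case [157 202] [531.  332.6  70. ]
case [151 267] [357.4 339.3  70. ]
case [247 273] [344.1  85.8  70. ]
case [251 206] [521.2  76.3  70. ]
case [189 216] [493.1 243.6  70. ]
```

step_arm([
  [[555, -608, 0], -67],
  [[555, -608, 0], -67],
  [[555, -608, 0], -67],
  [[555, -608, 0], -67],
  [[555, -608, 0], -67],
  [[555, -608, 0], -67],
  [[555, -608, 0], -67],
  [[555, -608, 0], -67],
  [[555, -608, 0], -67],
  [[555, -608, 0], -67],
  [[555, -608, 0], -67],
  [[555, -608, 0], -67],
], fingers=1)

```text
time: 1.35
tool_pos: [434.1, -1.4, 242.4]
tcp_rot: [180.0, 0.0, 87.7]
ft_force: [1.3, -0.3, 0.2]
finger_gap: 85.4
grip_force: 0.0
```

step_arm([
  [[208, 73, 0], 0],
  [[208, 73, 0], 0],
  [[208, 73, 0], 0],
  [[208, 73, 0], 0],
  [[208, 73, 0], 0],
  [[208, 73, 0], 0],
  [[208, 73, 0], 0],
])

```text
time: 2.05
tool_pos: [514.6, 201.4, 241.6]
tcp_rot: [-179.9, 0.0, 87.8]
ft_force: [0.3, 0.5, -0.8]
finger_gap: 85.7
grip_force: 0.0
```

```bash
python3 - <<'E'
from h import *
s=r.sense(); print(s['tool_pos'],s['tcp_rot']); c=cam("wrist"); i=snapshot("wrist"); cv2.imwrite("pics/w1.png",i)
for n,P in (("tabtopfront",(516,203,147)),("tabbasefront",(534,203,107)),("foot",(589,201,0))): print(n,proj(c,P))
for k in blobs(i,(4,120,60),(20,255,255),60): print(cen(k),cv2.contourArea(k),cv2.boxPoints(cv2.minAreaRect(k)).tolist())
E
```

```text
[514.63593967 201.44404672 241.63654028] [-1.79926215e+02  4.74599677e-02  8.77952410e+01]
tabtopfront [258.77653388 198.25660733]
tabbasefront [278.72545788 181.94860372]
foot [318.24808445 155.6091765 ]
(445.9093658634943, 243.72362805390327) 4959.5 [[388.4404296875, 273.67352294921875], [437.62176513671875, 189.3626708984375], [499.1761474609375, 225.2694091796875], [449.99481201171875, 309.58026123046875]]
(264.59288814223714, 187.45009099818003) 1190.5 [[249.0, 164.0], [281.0, 164.0], [281.0, 212.0], [249.0, 212.0]]
(308.4089944845142, 176.23334747560457) 1178.5 [[270.3160095214844, 244.14341735839844], [317.0292053222656, 97.7752914428711], [347.1524353027344, 107.38908386230469], [300.4392395019531, 253.7572021484375]]
(370.4769337495664, 216.25633021158512) 480.5 [[352.076904296875, 214.61537170410156], [376.30767822265625, 198.46153259277344], [390.15380859375, 219.2307586669922], [365.92303466796875, 235.3845977783203]]
```

View pics/w1.png

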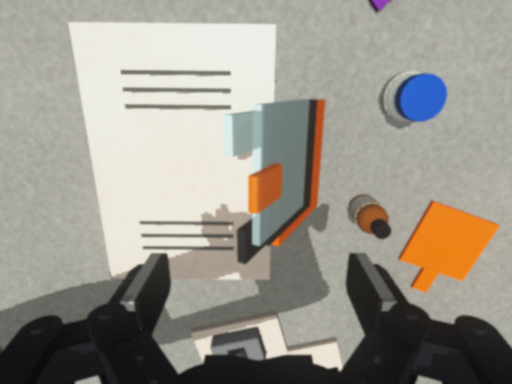

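step_arm([
  [[2, 2, 40], 0],
  [[2, 2, 80], 0],
  [[2, 2, 105], 0],
  [[2, 2, 112], 0],
  [[2, 2, 112], 0],
  [[2, 2, 112], 0],
])

```text
time: 2.7
tool_pos: [518.2, 203.0, 132.3]
tcp_rot: [179.9, -0.0, 87.7]
ft_force: [-0.6, 0.1, 0.1]
finger_gap: 85.3
grip_force: 0.0
```

step_arm([
  [[0, 0, 0], 0],
  [[0, 0, 0], 0],
  [[0, 0, 0], 0],
  [[0, 0, 0], 0],
  [[0, 0, 0], 0],
], fingers=0.53, squeeze=40)

```text
time: 3.2
tool_pos: [517.2, 203.4, 130.5]
tcp_rot: [180.0, -0.0, 87.7]
ft_force: [-0.6, -0.3, 0.4]
finger_gap: 45.2
grip_force: 0.0
```

```bash
python3 - <<'E'
from h import *
cv2.imwrite("pics/s2.png",snapshot("scene"));cv2.imwrite("pics/w2.png",snapshot("wrist"))
a=cv2.imread("pics/s2.png")[110:240,215:355]
cv2.imwrite("pics/c2.png",np.hstack([cv2.resize(a,(420,390)),cv2.resize(cv2.imread("pics/w2.png")[100:340,130:380],(370,390))]))
E
```

```text
(no output)
```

View pics/c2.png

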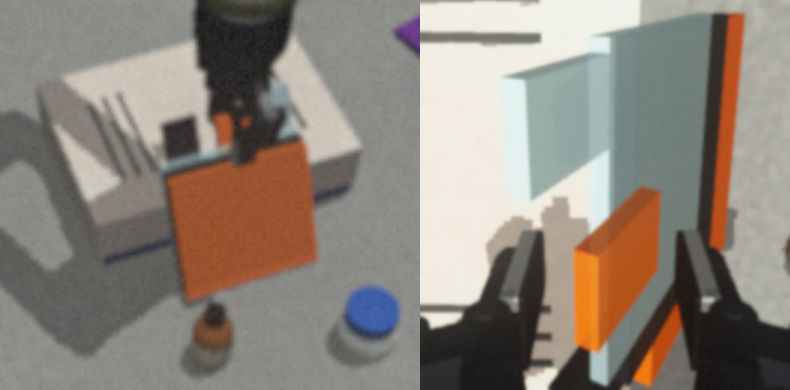

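step_arm([
  [[0, 10, 0], 0],
  [[0, 20, 0], 0],
  [[0, 29, 0], 0],
  [[0, 38, 0], 0],
  [[0, 46, 0], 0],
  [[0, 53, 0], 0],
  [[0, 59, 0], 0],
  [[0, 65, 0], 0],
  [[0, 69, 0], 0],
  [[0, 72, 0], 0],
  [[0, 72, 0], 0],
])

```text
time: 4.4
tool_pos: [589.3, 200.5, 130.3]
tcp_rot: [180.0, -0.0, 87.7]
ft_force: [0.1, 0.4, 0.0]
finger_gap: 45.7
grip_force: 0.2
```

```bash
python3 - <<'E'
from h import *
cv2.imwrite("pics/s3.png",snapshot("scene"));cv2.imwrite("pics/w3.png",snapshot("wrist"))
a=cv2.imread("pics/s3.png")[110:240,215:355]
cv2.imwrite("pics/c3.png",np.hstack([cv2.resize(a,(420,390)),cv2.resize(cv2.imread("pics/w3.png")[60:340,80:380],(370,390))]))
E
```

```text
(no output)
```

View pics/c3.png

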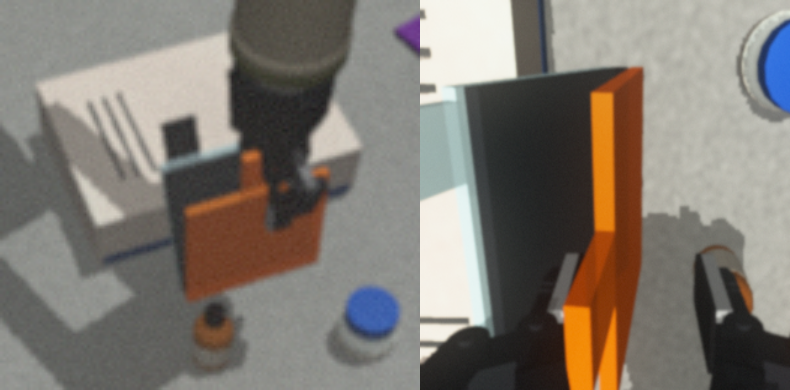

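step_arm([
  [[0, 0, 0], 0],
  [[0, 0, 0], 0],
  [[0, 0, 0], 0],
  [[0, 0, 0], 0],
  [[0, 0, 0], 0],
  [[0, 0, 0], 0],
  [[0, 0, 0], 0],
], fingers=0, squeeze=50)

```text
time: 5.2
tool_pos: [589.1, 200.5, 130.4]
tcp_rot: [180.0, -0.0, 87.7]
ft_force: [-0.6, 0.8, 2.4]
finger_gap: 7.6
grip_force: 49.5
```

step_arm([
  [[0, 1, -4], 0],
  [[0, 4, -15], 0],
  [[0, 8, -35], 0],
  [[0, 12, -60], 0],
  [[0, 12, -95], 0],
  [[0, 12, -125], 0],
  [[0, 12, -135], 0],
  [[0, 12, -135], 0],
  [[0, 12, -135], 0],
])

```text
time: 6.1
tool_pos: [600.6, 199.9, 263.7]
tcp_rot: [-179.9, 0.0, 87.7]
ft_force: [-0.4, 0.2, -2.8]
finger_gap: 7.6
grip_force: 49.1
```

```bash
python3 - <<'E'
from h import *
s=r.sense(); print(s['tool_pos'],s['tcp_rot'],s['joint_pos'])
cv2.imwrite("pics/s4.png",snapshot("scene"));cv2.imwrite("pics/w4.png",snapshot("wrist"))
a=cv2.imread("pics/s4.png")[60:260,80:360]
cv2.imwrite("pics/c4.png",np.hstack([cv2.resize(a,(450,360)),cv2.resize(cv2.imread("pics/w4.png")[60:384,80:380],(340,360))]))
E
```

```text
[600.58178286 199.86450263 263.67095523] [-1.79895735e+02  3.03481336e-02  8.77287742e+01] [ 1.37671836e+01  1.22214611e+01  7.77541723e+01 -3.60427826e-04
  9.01329576e+01  1.60384365e+01]
```

View pics/c4.png

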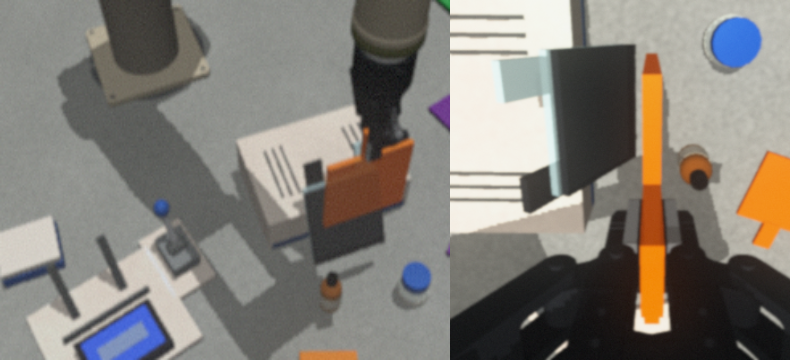

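```bash
python3 - <<'E'
from h import *
np.set_printoptions(precision=1,suppress=True)
S=cam("scene"); a=cv2.imread("pics/s4.png"); m=blobs(a,(4,120,60),(18,255,255),300,(180,90,400,230))[0]
q=cv2.boxPoints(cv2.minAreaRect(m)); q2=cv2.approxPolyDP(m,5,True)[:,0]; print(q2.tolist())
n=np.array([np.cos(np.radians(-2.3)),np.sin(np.radians(-2.3)),0]); P0=np.array([600.6,199.9,0])+4*n; yv=np.array([-n[1],n[0],0])
for p in q2:
    e,d=ray(S,*p); X=e+d*((P0-e)@n)/(d@n); print(p,"along y",(X-P0)@yv,"z",X[2])
E
```

```text
[[336, 138], [309, 151], [307, 130], [303, 147], [284, 152], [282, 185], [328, 171]]
[336 138] along y 62.621842339767284 z 254.50261722217476
[309 151] along y -1.888060554949484 z 236.24466918493965
[307 130] along y -14.804058542216625 z 308.9259069829204
[303 147] along y -18.723415979407772 z 256.65497280391673
[284 152] along y -64.11074103934124 z 258.47759113035534
[282 185] along y -62.41184262125701 z 134.1850074466921
[328 171] along y 62.055337571455325 z 133.3242164446981
```

step_arm([
  [[-25, -4, -3], -1],
  [[-70, -11, -3], -3],
  [[-115, -18, -3], -5],
  [[-160, -25, -3], -7],
  [[-205, -32, -3], -8],
  [[-250, -39, -3], -10],
  [[-295, -46, -3], -12],
  [[-340, -53, -3], -13],
  [[-380, -59, -3], -14.4],
  [[-407, -63, -3], -14.4],
  [[-417, -65, -3], -14.4],
  [[-417, -65, -3], -14.4],
])

```text
time: 7.4
tool_pos: [518.7, -214.9, 266.7]
tcp_rot: [-179.9, -0.1, 102.0]
ft_force: [0.3, 0.3, -1.4]
finger_gap: 7.5
grip_force: 49.2
```

```bash
python3 - <<'E'
from h import *
np.set_printoptions(precision=1,suppress=True)
s=r.sense(); print(s['tool_pos'],s['tcp_rot']); c=cam("wrist"); i=snapshot("wrist"); cv2.imwrite("pics/w5.png",i)
yaw=np.radians(12.07); W=lambda x,y,z:np.array([507.5+x*np.cos(yaw)-y*np.sin(yaw),-217+x*np.sin(yaw)+y*np.cos(yaw),12+z])
pts={"lip+":(26,75,12),"lip-":(26,-75,12),"post+foot":(0,42,0),"post-foot":(0,-42,0),"post+top":(-92*.453,42,92*.891),"post-top":(-92*.453,-42,92*.891),"ball":(-33.6,145,83),"stageC":(90,0,22)}
for k,v in pts.items():
    p=proj(c,W(*v)); print(k,p); cv2.drawMarker(i,tuple(int(round(t)) for t in p),(0,255,0),0,8)
cv2.imwrite("pics/w5m.png",cv2.resize(i,(768,576)))
E
```

```text
[ 518.7 -214.9  266.7] [-179.9   -0.1  102. ]
lip+ [269.9  93.3]
lip- [268.6 213.8]
post+foot [247.9 121.4]
post-foot [248.7 186.9]
post+top [202.3 131. ]
post-top [207.  211.2]
ball [204.4  10.2]
stageC [323.1 159.2]
```

View pics/w5m.png

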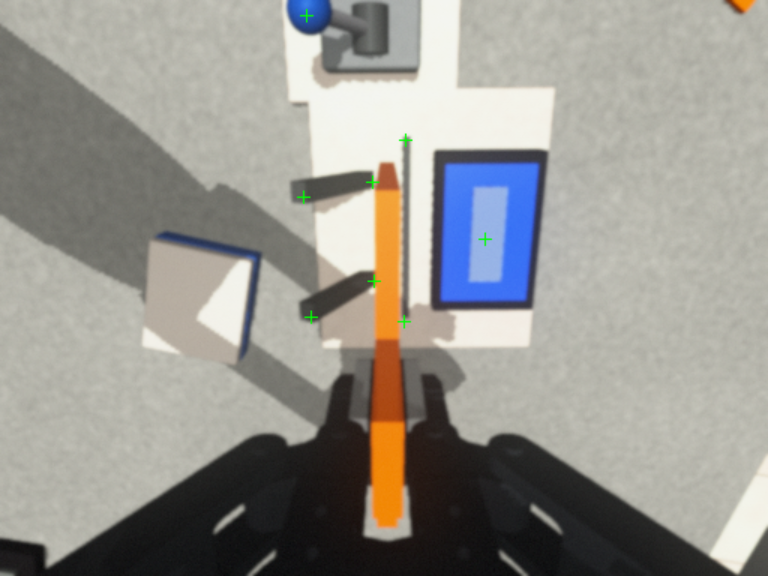

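step_arm([
  [[0, -4, 15], 0],
  [[0, -4, 50], 0],
  [[0, -4, 85], 0],
  [[0, -4, 105], 0],
  [[0, -4, 112], 0],
  [[0, -4, 116], 0],
  [[0, -4, 118], 0],
  [[0, -4, 120], 0],
  [[0, -4, 121], 0],
  [[0, -4, 121], 0],
])

```text
time: 8.45
tool_pos: [516.0, -215.2, 148.0]
tcp_rot: [179.9, 0.0, 102.1]
ft_force: [-1.2, 0.9, -2.5]
finger_gap: 7.7
grip_force: 49.2
```

step_arm([
  [[0, 0, 1], 0],
  [[0, 0, 2], 0],
  [[0, 0, 3], 0],
  [[0, 0, 3], 0],
])

```text
time: 8.85
tool_pos: [515.5, -214.9, 144.0]
tcp_rot: [-180.0, -0.0, 102.1]
ft_force: [-1.1, -0.4, -2.5]
finger_gap: 7.5
grip_force: 49.2
```

step_arm([
  [[0, 0, 1], 0],
  [[0, 0, 1.5], 0],
  [[0, 0, 2], 0],
  [[0, 0, 2], 0],
])

```text
time: 9.25
tool_pos: [515.8, -214.9, 142.4]
tcp_rot: [180.0, 0.0, 102.1]
ft_force: [-0.7, -0.4, -0.7]
finger_gap: 7.3
grip_force: 49.2
```

step_arm([
  [[0, -3, 0], 0],
  [[0, -7, 0], 0],
  [[0, -11, 0], 0],
  [[0, -15, 0], 0],
  [[0, -20, 0], 0],
  [[0, -26, 0], 0],
  [[0, -32, 0], 0],
  [[0, -38, 0], 0],
  [[0, -44, 0], 0],
  [[0, -50, 0], 0],
  [[0, -56, 0], 0],
  [[0, -56, 0], 0],
], fingers=0.42)

```text
time: 10.45
tool_pos: [460.2, -226.9, 142.2]
tcp_rot: [-180.0, -0.0, 102.1]
ft_force: [-0.9, -0.1, 0.2]
finger_gap: 35.8
grip_force: 0.2
```

```bash
python3 - <<'E'
from h import *
a=snapshot("scene");w=snapshot("wrist")
cv2.imwrite("pics/c6.png",np.hstack([cv2.resize(a[100:300,70:290],(420,382)),cv2.resize(w[60:384,80:400],(377,382))]))
E
```

```text
(no output)
```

View pics/c6.png

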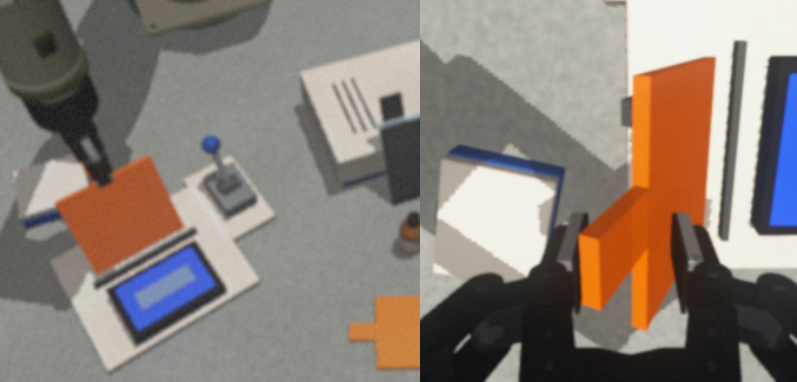

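step_arm([
  [[0, -4, 0], 0],
  [[0, -8, 0], 0],
  [[0, -12, 0], 0],
  [[0, -16, 0], 0],
  [[0, -16, 0], 0],
])

```text
time: 11.05
tool_pos: [444.9, -230.2, 142.3]
tcp_rot: [-180.0, -0.0, 102.1]
ft_force: [0.5, 0.3, 0.1]
finger_gap: 35.9
grip_force: 0.0
```

step_arm([
  [[0, 0, 0], 0],
  [[0, 0, 0], 0],
  [[0, 0, 0], 0],
  [[0, 0, 0], 0],
  [[0, 0, 0], 0],
  [[0, 0, 0], 0],
], fingers=1)

```text
time: 11.65
tool_pos: [445.3, -230.0, 142.3]
tcp_rot: [-180.0, -0.0, 102.1]
ft_force: [0.4, 1.0, 1.3]
finger_gap: 85.5
grip_force: 0.0
```

```bash
python3 - <<'E'
from h import *
np.set_printoptions(precision=1,suppress=True)
c=cam("wrist");w=snapshot("wrist");a=snapshot("scene")
cv2.imwrite("pics/c7.png",np.hstack([cv2.resize(a[100:300,70:290],(420,382)),cv2.resize(w[60:384,80:400],(377,382))]))
S=cam("scene"); m=blobs(a,(4,120,60),(18,255,255),300,(70,100,220,300))[0]
q=cv2.approxPolyDP(m,5,True)[:,0]
yaw=np.radians(12.07);n=lambda X:((X[0]-507.5)*np.cos(yaw)+(X[1]+217)*np.sin(yaw),-(X[0]-507.5)*np.sin(yaw)+(X[1]+217)*np.cos(yaw))
for p in q: print(p,"z18",np.array(n(onz(S,p,18))),"z119",np.array(n(onz(S,p,119))))
E
```

```text
[146 180] z18 [-130.8   76. ] z119 [-49.3  63.3]
[122 198] z18 [-112.5   -4.7] z119 [-33.   -8.3]
[112 182] z18 [-179.3   -5.7] z119 [-92.3  -9.2]
[117 194] z18 [-132.8  -10.6] z119 [-51.  -13.5]
[ 99 204] z18 [-130.   -63.9] z119 [-48.5 -60.7]
[120 242] z18 [ 10.2 -63.8] z119 [ 75.8 -60.6]
[164 218] z18 [10.5 60.6] z119 [76.1 49.7]
```

View pics/c7.png

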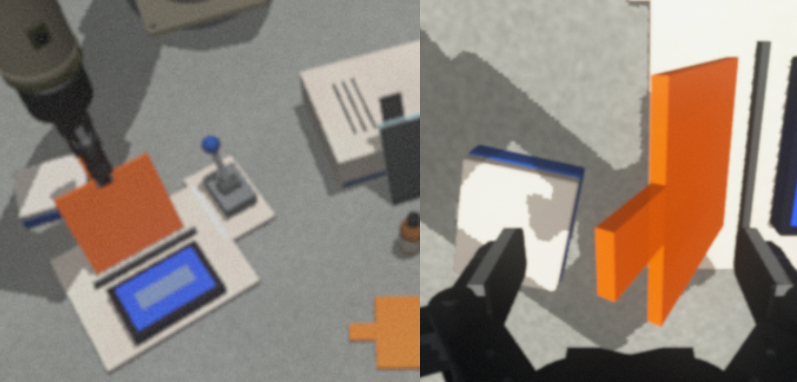

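step_arm([
  [[0, 0, -15], 0],
  [[0, 0, -50], 0],
  [[0, 0, -85], 0],
  [[0, 0, -100], 0],
  [[0, 0, -100], 0],
])

```text
time: 12.25
tool_pos: [446.8, -231.0, 246.2]
tcp_rot: [179.7, 0.3, 102.1]
ft_force: [-0.1, -0.7, -0.4]
finger_gap: 85.6
grip_force: 0.0
```

step_arm([
  [[40, -9, 0], 0],
  [[85, -18, 0], 0],
  [[125, -27, 0], 0],
  [[145, -31, 0], 0],
  [[145, -31, 0], 0],
  [[145, -31, 40], 0],
  [[145, -31, 85], 0],
  [[145, -31, 120], 0],
  [[145, -31, 143], 0],
  [[145, -31, 147], 0],
  [[145, -31, 147], 0],
], fingers=0)

```text
time: 13.35
tool_pos: [383.7, -94.9, 94.4]
tcp_rot: [-179.9, -0.1, 102.1]
ft_force: [-0.3, 1.4, -0.4]
finger_gap: -0.3
grip_force: 0.0
```

step_arm([
  [[0, 12, 0], 0],
  [[0, 24, 0], 0],
  [[0, 34, 0], 0],
  [[0, 44, 0], 0],
  [[0, 54, 0], 0],
  [[0, 64, 0], 0],
  [[0, 72, 0], 0],
  [[0, 80, 0], 0],
  [[0, 86, 0], 0],
  [[0, 90, 0], 0],
  [[0, 90, 0], 0],
])

```text
time: 14.45
tool_pos: [472.9, -75.8, 95.2]
tcp_rot: [180.0, -0.0, 102.1]
ft_force: [0.8, 0.4, 0.0]
finger_gap: 0.2
grip_force: 0.0
```

```bash
python3 - <<'E'
from h import *
np.set_printoptions(precision=1,suppress=True)
S,T=cam("scene"),cam("top"); a=snapshot("scene"); b=snapshot("top")
P=[]
yaw=np.radians(12.07); W=lambda x,y,z:np.array([507.5+x*np.cos(yaw)-y*np.sin(yaw),-217+x*np.sin(yaw)+y*np.cos(yaw),12+z])
for f in (0,.7,.85,1.0): print(f,proj(S,W(70*np.sin(f-.5),145,22+70*np.cos(f-.5))),proj(T,W(70*np.sin(f-.5),145,22+70*np.cos(f-.5))))
for c in blobs(a,(105,130,50),(125,255,255),5,(165,150,225,215)): print("s",cen(c),cv2.contourArea(c))
for c in blobs(b,(105,130,50),(125,255,255),5,(290,190,328,255)): print("t",cen(c),cv2.contourArea(c))
E
```

```text
0 [179.4 174.9] [312.  234.2]
0.7 [187.9 185.4] [308.2 216. ]
0.85 [190.  188.8] [307.1 212.4]
1.0 [192.1 192.3] [306. 209.]
s (190.44666666666663, 187.97333333333333) 25.0
```

Lever is at about 0.83; push a little further.

step_arm([
  [[0, 3, 0], 0],
  [[0, 6, 0], 0],
  [[0, 9, 0], 0],
  [[0, 12, 0], 0],
  [[0, 12, 0], 0],
])

```text
time: 15.05
tool_pos: [483.7, -73.4, 95.1]
tcp_rot: [-179.9, -0.0, 102.1]
ft_force: [-4.0, -1.1, 1.9]
finger_gap: -0.3
grip_force: 2.5
```

```bash
python3 - <<'E'
from h import *
a=snapshot("scene")
for c in blobs(a,(105,130,50),(125,255,255),5,(165,150,225,215)): print("s",cen(c),cv2.contourArea(c))
E
```

```text
s (192.33333333333331, 191.74193548387098) 31.0
```

At the stop, value about 1.0, force 4 N. Back off and raise.

step_arm([
  [[0, -15, 0], 0],
  [[0, -40, 0], 0],
  [[0, -60, -20], 0],
  [[0, -60, -65], 0],
  [[0, -60, -110], 0],
  [[0, -60, -150], 0],
  [[0, -60, -150], 0],
])

```text
time: 15.8
tool_pos: [429.0, -87.0, 252.6]
tcp_rot: [179.4, 0.3, 102.1]
ft_force: [0.5, -0.4, 0.2]
finger_gap: 0.3
grip_force: 0.0
```

```bash
python3 - <<'E'
from h import *
a=snapshot("scene")
for c in blobs(a,(105,130,50),(125,255,255),5,(165,150,225,215)): print("s",cen(c),cv2.contourArea(c))
cv2.imwrite("pics/f.png",cv2.resize(a,(768,576)))
E
```

```text
s (192.49735449735448, 191.78835978835977) 31.5
```

View pics/f.png

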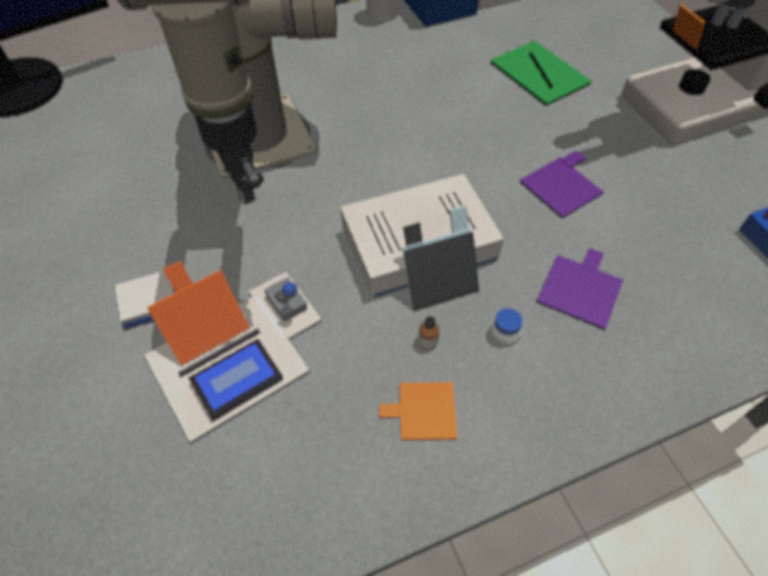

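The amber panel stands on the viewer, the lever is over, and the other two panels still lean on the case.

```bash
python3 -c "
from bench import r
print(r.hand_in())"
```

```text
the job is handed in; nothing more can be done
None
```

The job is handed in at about 16 s: the amber panel leans on the viewer posts, released and centred, the lever is fully over, and the other two panels still lean on the case, with nothing else visibly disturbed; the hand-in returned no verdict.

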